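# Find the full wax canister and lock it onto the warming station

## Task

One of the three identical lidded canisters is full of solid wax and the other two are empty, which only their weight can tell. Draw the warming station's retaining fork all the way back to its stop, seat the full canister fully home over the station's two pegs, and then push the fork in again until it stops over the canister's foot. Leave the two empty canisters standing upright on the bench, and do not disturb the slide box, bottle and jug.

Things in the scene. Friction and masses are not known exactly. Their poses are not given: they have to be found in the camera images.
- canister_1: one of 3 identical lidded metal canisters, on the bench. Foot plate 84 x 144 x 8 mm (x, y, z) with 15 mm square through holes at y = -58 and +58; body 70 x 70 to z = 78; lid 76 x 76, top z = 84; black bar handle along y: 72 long, 12 thick in x, z = 106 to 122, open below. Origin: centre of the underside. Same after a half turn. Empty about 0.33 kg, full 0.7 to 0.9 kg.
- canister_2: one of 3 identical lidded metal canisters, on the bench. Foot plate 84 x 144 x 8 mm (x, y, z) with 15 mm square through holes at y = -58 and +58; body 70 x 70 to z = 78; lid 76 x 76, top z = 84; black bar handle along y: 72 long, 12 thick in x, z = 106 to 122, open below. Origin: centre of the underside. Same after a half turn. Empty about 0.33 kg, full 0.7 to 0.9 kg.
- canister_3: one of 3 identical lidded metal canisters, on the bench. Foot plate 84 x 144 x 8 mm (x, y, z) with 15 mm square through holes at y = -58 and +58; body 70 x 70 to z = 78; lid 76 x 76, top z = 84; black bar handle along y: 72 long, 12 thick in x, z = 106 to 122, open below. Origin: centre of the underside. Same after a half turn. Empty about 0.33 kg, full 0.7 to 0.9 kg.
- station: fixed white slab 235 x 164 x 24 mm with a dark seat, two steel pegs and a steel retaining fork. Origin: on the bench below the seat centre; slab from x = -175 to +60, y = -82 to +82 mm; the -x end (fork) is towards the robot. Pegs at x = 0, y = -58 and +58: 11 mm diameter, tapering to 4 mm at the top, 20 mm above the seat.
- seat (a point): centre of the seat between the two pegs, on the seat surface (24 mm above the bench), axes as the station's: a seated canister has its origin here and its y axis along the station's y, either way round
- fork (a joint): retaining fork position (m): 0 = fully in, 0.065 = drawn fully back to -x of the station; about 3 N friction, stays where left. Two tines 8 mm wide along x at y = -43 and +43 mm, 36 to 44 mm above the bench: pushed in they pass 4 mm over the foot plate on both sides of a seated canister; they bar the way of one coming down unless fully back.
- fork_grip (a point): point on the fork's upright black handle, on its centre line, 95 mm above the bench and 12 mm below its top. The handle is 18 mm (station x) by 24 mm (station y) and 66 mm tall. With the fork pushed in it is at x = -80 mm of the station, drawn back at x = -145 mm.
- slide_box: bystander: white slide box with a green lid, 87 x 172 x 40 mm; origin at the centre of its underside
- bottle: bystander: white bottle, 64 mm diameter, 150 mm high; origin at the centre of its underside
- jug: bystander: clear mug-shaped jug, 90 mm diameter, 110 mm high, handle at its +y side; origin at the centre of its underside
There are look-alikes about, which are no part of the job. Leave any purple look-alike of the canister_3 alone. Leave any purple look-alike of the canister_1 alone.

How it is judged:
On the way, in this order (a step that is already met when the one before it is completed fails the run):
1. the fork is drawn fully back (within 6 mm of its stop) (value of joint fork above 0.059 m), for 0.2 s.
2. the full canister sits fully down over both pegs, with the fork still back (((horizontal distance between canister_1 and seat below 0.005 m and z of canister_1 in the frame of seat between -0.003 and 0.003 m and angle between canister_1's own z axis and vertical below 0.05 rad and angle between the y axis of canister_1 and the y axis of station, either way round below 0.1 rad and contact force between canister_1 and station above 5 N) or (horizontal distance between canister_2 and seat below 0.005 m and z of canister_2 in the frame of seat between -0.003 and 0.003 m and angle between canister_2's own z axis and vertical below 0.05 rad and angle between the y axis of canister_2 and the y axis of station, either way round below 0.1 rad and contact force between canister_2 and station above 5 N) or (horizontal distance between canister_3 and seat below 0.005 m and z of canister_3 in the frame of seat between -0.003 and 0.003 m and angle between canister_3's own z axis and vertical below 0.05 rad and angle between the y axis of canister_3 and the y axis of station, either way round below 0.1 rad and contact force between canister_3 and station above 5 N)) and value of joint fork above 0.04 m), for 0.3 s.
At the end, for the whole second after the job is handed in: At rest: the full canister on the pegs (within 5 mm of the seat centre, 3 mm of its height, 0.05 rad of upright, 0.10 rad of aligned, bearing on the station with over 5 N), the fork within 4 mm of fully in, both empty canisters upright on the bench (5 mm, 0.05 rad) (value of joint fork below 0.004 m and ((horizontal distance between canister_1 and seat below 0.005 m and z of canister_1 in the frame of seat between -0.003 and 0.003 m and angle between each of canister_1, canister_2, canister_3's own z axis and vertical below 0.05 rad and angle between the y axis of canister_1 and the y axis of station, either way round below 0.1 rad and contact force between canister_1 and station above 5 N and linear speed of each of canister_1, canister_2, canister_3 below 0.02 m/s and height (world z) of each of canister_2, canister_3 below 0.005 m) or (horizontal distance between canister_2 and seat below 0.005 m and z of canister_2 in the frame of seat between -0.003 and 0.003 m and angle between each of canister_2, canister_1, canister_3's own z axis and vertical below 0.05 rad and angle between the y axis of canister_2 and the y axis of station, either way round below 0.1 rad and contact force between canister_2 and station above 5 N and linear speed of each of canister_2, canister_1, canister_3 below 0.02 m/s and height (world z) of each of canister_1, canister_3 below 0.005 m) or (horizontal distance between canister_3 and seat below 0.005 m and z of canister_3 in the frame of seat between -0.003 and 0.003 m and angle between each of canister_3, canister_1, canister_2's own z axis and vertical below 0.05 rad and angle between the y axis of canister_3 and the y axis of station, either way round below 0.1 rad and contact force between canister_3 and station above 5 N and linear speed of each of canister_3, canister_1, canister_2 below 0.02 m/s and height (world z) of each of canister_1, canister_2 below 0.005 m))); the robot touches nothing.
It fails at once if a canister is tipped beyond 0.5 rad (angle between any of canister_1, canister_2, canister_3's own z axis and vertical above 0.5 rad).
It fails at once if the slide box, bottle or jug is moved by more than 30 mm (distance of any of slide_box, bottle, jug from where it was at the start of the episode above 0.03 m).
It also fails if it takes over 72 s, if anything falls off the work surface, if the arm or the gripper's body presses on something with over 40 N, if the wrist force passes 120 N, or if a joint passes its speed limit or range.

## Robot

A 7-joint arm with a two-finger parallel gripper is mounted at the origin on the work surface. World frame = base frame: x ahead of the robot, y to its left, z up, the work surface at z = 0. Lengths are in m, angles in rad, forces in N, time in s.
With the tool pointing down it reaches from about 0.4 to 0.875 m from the base axis. Payload 19.3 kg.
Tool frame: the origin (TCP) lies on the centre line of the jaws, within the pads' length; the fingertips stand 14 mm ahead of it and the grasp point (between the pads) lies 5 mm behind it; z points along the fingers, y is the line along which they close (so a half turn about z gives the same grasp; the last joint's range is limited). The gripper opens to 85 mm and grips with 20 to 120 N. Pads are 22 mm wide; open, the fingers measure 114 mm over their backs; the gripper's body (76 mm by 85 mm) begins 54 mm behind the grasp point. The pads swing forward as they close: fully open they stand 13 mm farther back than shut.
Start: joints at [1.056, 0.521, -0.036, 1.599, 0.021, 1.021, -0.113], TCP at [0.269, -0.564, 0.212] pointing down, gripper open.
Joint ranges: [-2.91, 2.91], [-0.3, 2.13], [-1.5, 1.42], [0.17, 2.43], [-1.26, 4.41], [0.16, 1.93], [-2.52, 2.52]. Speed limits (rad/s): [1.89, 1.89, 2.39, 2.39, 3.01, 3.01, 3.01].

## Interface

Orientations are given as [roll, pitch, yaw] about the fixed x, y, z axes, in that order (R = Rz(yaw) Ry(pitch) Rx(roll)).
In Python, from workcell import bot, grab_frame, regions_of gives the robot as it stands. The module is installed in compiled form; this text tells all that it offers.
- The arm moves only by the tool play_rows, never from a script. Its argument "plan" is a list of rows, each a list of 3 entries, a list of its own where there are three numbers: the shift along the tool's x, y, z in units of 2.5 cm (1.0 is 2.5 cm), then the turn, a rotation vector about the tool's x, y, z in units of 0.15 rad (1.0 is 0.15 rad), then the closure, from -1 (fully open) to 1 (shut). In form: [[[tx, ty, tz], [rx, ry, rz], jaw], ...]. A call has 1 to 20 rows; each row shifts and turns the commanded pose from where the row before left it, along the tool's axes as they then stand; what a row does not reach is not made up. A row lasts 1/8 s, in which the tool goes at most 62.5 mm and 10.7 degrees, less where a joint would pass 70% of its speed; a pose out of reach is approached as far as the arm can. A call with a number of a shift or a turn outside -1 to 1 is refused whole. A call with a gripper value outside its range is refused whole. The fingers move at their own pace and stop on an object; "newtons" is the grip in N (left out, the last holds). Time passes only in rows, so rows that do not move let the fingers close. It gives the time, the measured TCP pose, the force, the opening and the grip force at its end, in the units of the state.
- bot.observe(): the state, without advancing time (a new reading comes with each control period).
- grab_frame(name): name is "scene" or "top" or "wrist"; returns a dict with "pixels" (420x560x3 uint8, red, green, blue), "depth" (420x560 float32, m along the optical axis (not along the pixel's ray), 0 where there is no reading), "camera_matrix" (3x3 intrinsics, pixels), "R" (3x3) and "t" (3): a world point X has camera coordinates R X + t. Camera axes: x right, y down, z forward; pixel columns grow to the right and rows downward; lengths in m; the calibration is good to about 2 mm. A picture is of the moment at which its call begins.
- bot.job_done(): hands the job in; it is judged then, once.
Trained networks look in the newest picture that a camera, given by its name, has taken for a name from the list of things; names that differ only in an ending like _2 or _b are one class to them, and where a whole thing is asked for, a point or a joint stands for the part that bears it (a point fixed in the world has none). Each returns a list of dicts, best first, with "p" (0 to 1); they miss things now and then, are a little off and sometimes report something else, mostly with a low value. They report only what shows in the picture. A call takes as long as a camera call. They do not tell look-alikes from the thing itself.
- regions_of(thing, camera): "mask" (420x560 bool, what is visible of it) and "box" ([left, top, right, bottom] in pixels, round what is visible of it).
The state is a dict: "clock": time; "qpos": joint angles; "qd": joint speeds; "joint_efforts": joint torques, N m; "position": TCP position; "tool_rot": TCP orientation; "force": force on the tool from outside, world axes, zero at the start; "moment": the same for the moment, N m; "grip_width": finger opening in m; "finger_force": force on a finger pad.
Only numpy, scipy, OpenCV 4.12 (cv2) and the standard library are available. Lean on these libraries where they do the work, as an engineer would, in place of code of your own. Each camera call takes 0.05 s, during which the arm holds its last target. There are 200 camera calls.

## Working session

There is one attempt and no reset: what is moved stays moved. The work goes in short steps, Python scripts to look and compute and a tool call to move; the robot and the scene stay as the last step left them, time stands still between calls to the robot, and variables do not carry over. Pictures are saved under pics/ and viewed, at most 10 in all, crops included, and the job is handed in when it is done.

Besides the shell and the picture viewer there is one more tool, called after "Call:" as name(argument=value, ...), one argument or row to a line, values as JSON. play_rows: Moves the arm, as the interface text tells. Its arguments: {"type":"object","properties":{"plan":{"type":"array"},"newtons":{"type":"number"}},"required":["plan"]}

```bash
mkdir -p pics; cat > h.py <<'E'
import numpy as np, cv2
from workcell import bot, grab_frame, regions_of
def cloud(f):
    K,R,t=f["camera_matrix"],f["R"],f["t"]; d=f["depth"]
    v,u=np.mgrid[:d.shape[0],:d.shape[1]]
    P=np.stack([(u-K[0,2])/K[0,0]*d,(v-K[1,2])/K[1,1]*d,d],-1)
    W=(P-t)@R   # R^T (P-t)
    W[d<=0]=np.nan
    return W
E
python3 - <<'E'
from h import *
s=bot.observe(); print({k:np.round(v,3) for k,v in s.items()})
for n in("top","scene"):
    f=grab_frame(n); cv2.imwrite(f"pics/{n}0.png",f["pixels"][:,:,::-1]); W=cloud(f); np.savez(n+"0.npz",W=W,p=f["pixels"])
    print(n,f["camera_matrix"].round(1).tolist(),(-f["R"].T@f["t"]).round(3))
    for th in("canister_1","station","fork","slide_box","bottle","jug"):
        for r in regions_of(th,n):
            m=r["mask"]; print(n,th,round(r["p"],2),np.round(r["box"]),np.nanmedian(W[m],0).round(3),np.nanmin(W[m],0).round(3),np.nanmax(W[m],0).round(3))
E
```

```text
{'clock': np.float64(0.0), 'qpos': array([ 1.056,  0.522, -0.036,  1.6  ,  0.021,  1.021, -0.113]), 'qd': array([ 0.001,  0.002, -0.001,  0.001, -0.   ,  0.001, -0.003]), 'joint_efforts': array([ 0.0000e+00, -9.2712e+01,  1.9790e+00, -3.6994e+01,  1.8000e-02,
        8.0000e-03,  0.0000e+00]), 'position': array([ 0.269, -0.564,  0.211]), 'tool_rot': array([-3.14 ,  0.   ,  0.445]), 'force': array([-0.222, -0.526, -0.169]), 'moment': array([-0.03 ,  0.032, -0.011]), 'finger_force': np.float64(0.0), 'grip_width': np.float64(0.085)}
top [[439.7, 0.0, 282.4], [0.0, 439.7, 207.5], [0.0, 0.0, 1.0]] [0.436 0.033 1.533]
top canister_1 0.93 [366. 197. 412. 228.] [ 0.57  -0.3    0.078] [ 0.522 -0.39  -0.01 ] [ 0.624 -0.237  0.13 ]
top canister_1 0.85 [302. 178. 342. 205.] [ 0.634 -0.075  0.078] [ 0.596 -0.151 -0.006] [ 0.682 -0.01   0.127]
top canister_1 0.74 [377. 136. 423. 171.] [ 0.766 -0.345  0.065] [ 0.718 -0.45  -0.014] [ 0.841 -0.284  0.127]
top canister_1 0.72 [306. 231. 346. 262.] [ 0.453 -0.085  0.081] [ 0.403 -0.168 -0.005] [ 0.502 -0.019  0.129]
top canister_1 0.64 [285. 126. 333. 
[... 1263 characters left out ...]
82. 282.] [0.561 0.254 0.022] [ 0.391  0.148 -0.007] [0.669 0.338 0.11 ]
scene fork 0.93 [314. 217. 362. 257.] [0.524 0.253 0.044] [0.477 0.19  0.016] [0.61  0.303 0.11 ]
scene slide_box 0.72 [386. 266. 459. 326.] [0.593 0.528 0.037] [ 0.491  0.429 -0.007] [0.625 0.611 0.044]
scene bottle 0.98 [170. 186. 200. 228.] [ 0.76  -0.193  0.075] [ 0.613 -0.381 -0.006] [ 0.783 -0.172  0.152]
scene bottle 0.71 [247. 168. 292. 207.] [ 0.474 -0.074  0.043] [ 0.384 -0.197 -0.008] [ 0.513 -0.012  0.125]
scene bottle 0.15 [314. 216. 362. 256.] [0.524 0.251 0.044] [0.502 0.189 0.018] [0.608 0.301 0.109]
scene jug 0.78 [198. 120. 223. 156.] [ 0.403 -0.405  0.069] [ 0.212 -0.604 -0.009] [ 0.438 -0.371  0.112]
```

View pics/top0.png

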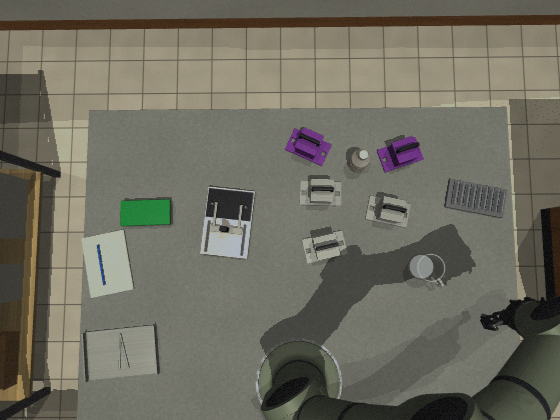

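View pics/scene0.png

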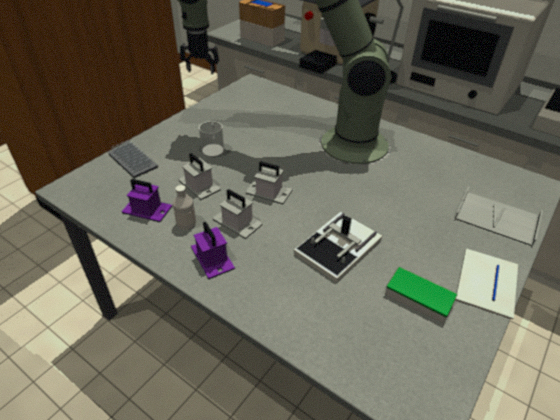

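The top picture shows three grey canisters at (321,192), (388,209) and (324,246). The two purple look-alikes are at (308,146) and (402,153). The grey metal ones fit the description and the purple ones are to be left alone. The station is at (228,222), with its fork handle at about (224,229). I'll confirm with an enlarged crop and measure poses.

```bash
cat >> h.py <<'E'
def handle(W,xy,r=.06,z0=.108,z1=.13):
    P=W.reshape(-1,3); P=P[np.isfinite(P).all(1)]
    P=P[(np.hypot(P[:,0]-xy[0],P[:,1]-xy[1])<r)&(P[:,2]>z0)&(P[:,2]<z1)]
    (c,s,a)=cv2.minAreaRect(P[:,:2].astype(np.float32))
    w,V=np.linalg.eigh(np.cov(P[:,:2].T)); d=V[:,1]
    return P[:,:2].mean(0).round(4),np.array(c).round(4),np.round(s,3),round(float(np.degrees(np.arctan2(d[1],d[0])))%180,1),len(P)
E
python3 - <<'E'
from h import *
im=cv2.imread("pics/top0.png")[110:280,190:430]
cv2.imwrite("pics/crop.png",cv2.resize(im,None,fx=3.3,fy=3.3,interpolation=cv2.INTER_CUBIC))
for n in("top","scene"):
    W=np.load(n+"0.npz")["W"]
    for xy in((.57,-.3),(.634,-.075),(.453,-.085)): print(n,xy,*handle(W,xy))
    P=W.reshape(-1,3);P=P[np.isfinite(P).all(1)]
    Q=P[(abs(P[:,0]-.54)<.15)&(abs(P[:,1]-.24)<.13)]
    S=Q[(Q[:,2]>.016)&(Q[:,2]<.06)]
    print("station",cv2.minAreaRect(S[:,:2].astype(np.float32)))
    S=Q[Q[:,2]>.085]; print("fork handle",S.mean(0),S.min(0),S.max(0),len(S))
E
```

```text
top (0.57, -0.3) [ 0.5739 -0.3124] [ 0.5745 -0.3136] [0.071 0.013] 77.7 93
top (0.634, -0.075) [ 0.6385 -0.08  ] [ 0.6389 -0.0801] [0.069 0.011] 89.6 88
top (0.453, -0.085) [ 0.4526 -0.0923] [ 0.4526 -0.0925] [0.012 0.072] 102.8 85
station ((0.5378144979476929, 0.2421550154685974), (0.164602592587471, 0.2370995432138443), 83.57129669189453)
fork handle [0.51166059 0.24364238 0.10522713] [0.50313127 0.23270737 0.08656085] [0.51955173 0.25769116 0.11524464] 46
scene (0.57, -0.3) [ 0.5809 -0.3083] [ 0.5789 -0.311 ] [0.08  0.015] 78.0 73
scene (0.634, -0.075) [ 0.6458 -0.0765] [ 0.6443 -0.0789] [0.072 0.015] 88.4 102
scene (0.453, -0.085) [ 0.4593 -0.0876] [ 0.4598 -0.0905] [0.015 0.073] 102.7 94
station ((0.5423422455787659, 0.24427753686904907), (0.16605432331562042, 0.24167338013648987), 83.40221405029297)
fork handle [0.51952589 0.24799848 0.09844236] [0.50636932 0.23309234 0.08532791] [0.52761776 0.26015323 0.10973415] 75
```

View pics/crop.png

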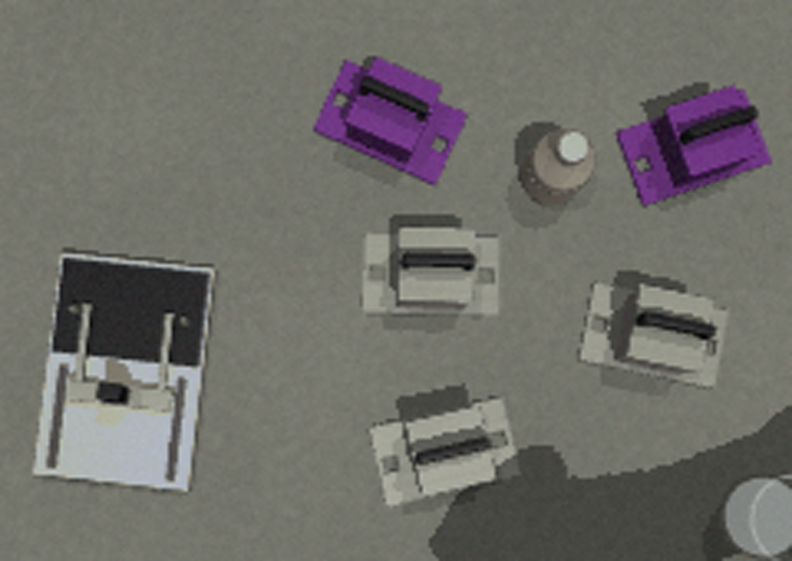

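The crop confirms it: the three grey canisters, at crop (438,265), (655,330) and (443,450), are the candidates. The purple ones are at (392,120) and (695,145). The fork is in, with its black handle at crop (113,392). I'll go over the fork first.

Call:
play_rows(
  plan=[
    [[0,0,-0.27],[0,0,-0.964],-1],
    [[0,0,-0.27],[0,0,-0.964],-1],
    [[0,0,-0.27],[0,0,-0.964],-1],
    [[0,0,-0.27],[0,0,-0.964],-1],
    [[0,0,-0.27],[0,0,-0.964],-1],
    [[0,0,-0.27],[0,0,-0.964],-1],
    [[0,0,-0.27],[0,0,-0.964],-1],
    [[1,0.47,0],[0,0,0],-1],
    [[1,0.47,0],[0,0,0],-1],
    [[1,0.47,0],[0,0,0],-1],
    [[1,0.47,0],[0,0,0],-1],
    [[1,0.47,0],[0,0,0],-1],
    [[1,0.47,0],[0,0,0],-1],
    [[1,0.47,0],[0,0,0],-1],
    [[1,0.47,0],[0,0,0],-1],
    [[1,0.47,0],[0,0,0],-1],
    [[1,0.47,0],[0,0,0],-1],
    [[1,0.47,0],[0,0,0],-1],
    [[1,0.47,0],[0,0,0],-1],
    [[1,0.47,0],[0,0,0],-1],
  ],
  newtons=50,
)

```text
clock: 3.2
position: [0.458, -0.2579, 0.259]
tool_rot: [3.141, 0.0, 1.457]
force: [-0.1, -0.8, -0.4]
grip_width: 0.0855
finger_force: 0.0
```

Call:
play_rows(
  plan=[
    [[1,0,0],[0,0,0],-1],
    [[1,0,0],[0,0,0],-1],
    [[1,0,0],[0,0,0],-1],
    [[1,0,0],[0,0,0],-1],
    [[1,0,0],[0,0,0],-1],
    [[1,0,0],[0,0,0],-1],
    [[1,0,0],[0,0,0],-1],
    [[1,0,0],[0,0,0],-1],
    [[1,0,0],[0,0,0],-1],
    [[1,0,0],[0,0,0],-1],
    [[1,0,0],[0,0,0],-1],
    [[1,0,0],[0,0,0],-1],
    [[1,0,0],[0,0,0],-1],
    [[1,0,0],[0,0,0],-1],
    [[1,0,0],[0,0,0],-1],
    [[1,0,0],[0,0,0],-1],
    [[1,0,0],[0,0,0],-1],
    [[1,0,0],[0,0,0],-1],
    [[1,0,0],[0,0,0],-1],
    [[0.6,0,0],[0,0,0],-1],
  ],
)

```text
clock: 5.7
position: [0.5132, 0.2293, 0.2589]
tool_rot: [-3.142, -0.0, 1.458]
force: [0.5, -0.2, -0.5]
grip_width: 0.0853
finger_force: 0.0
```

```bash
python3 - <<'E'
from h import *
s=bot.observe(); print(s["position"].round(4),s["tool_rot"].round(3),s["qpos"].round(2))
f=grab_frame("wrist"); cv2.imwrite("pics/w1.png",f["pixels"][:,:,::-1]); W=cloud(f); np.savez("w1.npz",W=W,p=f["pixels"],K=f["camera_matrix"],R=f["R"],t=f["t"])
print((-f["R"].T@f["t"]).round(3),f["camera_matrix"][0])
for th in("station","fork"):
  for r in regions_of(th,"wrist"): print(th,round(r["p"],2),np.round(r["box"]))
P=W.reshape(-1,3);P=P[np.isfinite(P).all(1)]
Q=P[(abs(P[:,0]-.54)<.15)&(abs(P[:,1]-.24)<.13)&(P[:,2]<.13)]
for a,b in((.016,.06),(.100,.112)):
  S=Q[(Q[:,2]>a)&(Q[:,2]<b)]; print(a,len(S),S.mean(0).round(4) if len(S) else 0,cv2.minAreaRect(S[:,:2].astype(np.float32)) if len(S)>3 else 0)
E
```

```text
[0.5132 0.2293 0.2589] [-3.142 -0.     1.458] [-0.09  0.42 -0.6   1.69  0.26  1.11 -0.88]
[0.522 0.304 0.421] [365.54918431   0.         282.38777296]
station 0.67 [196.  81. 420. 234.]
fork 0.71 [269. 108. 369. 212.]
0.016 31769 [0.5413 0.2482 0.0265] ((0.5390159487724304, 0.24200496077537537), (0.164021834731102, 0.23879706859588623), 83.61768341064453)
0.1 577 [0.5141 0.2458 0.1067] ((0.51401686668396, 0.24528303742408752), (0.024159623309969902, 0.017646178603172302), 83.60902404785156)
```

View pics/w1.png

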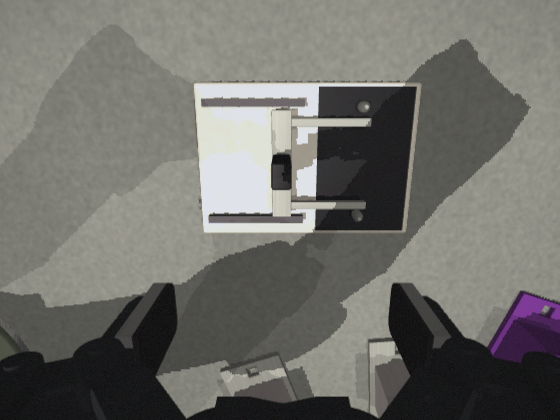

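The wrist picture shows the station, with its fork handle at (281,171), the pegs at (363,106) and (357,215), and the slab spanning (196,82)–(420,232). Depth puts the handle at (0.514, 0.245). I'll descend and grip it.

Call:
play_rows(
  plan=[
    [[0.32,0,0.9],[0,0,0],-1],
    [[0.31,0,0.9],[0,0,0],-1],
    [[0,0,1],[0,0,0],-0.2],
    [[0,0,1],[0,0,0],-0.2],
    [[0,0,1],[0,0,0],-0.2],
    [[0,0,1],[0,0,0],-0.2],
    [[0,0,0.96],[0,0,0],-0.2],
    [[0,0,0],[0,0,0],1],
    [[0,0,0],[0,0,0],1],
    [[0,0,0],[0,0,0],1],
    [[0,0,0],[0,0,0],1],
    [[0,0,0],[0,0,0],1],
  ],
  newtons=50,
)

```text
clock: 7.35
position: [0.5152, 0.2439, 0.0902]
tool_rot: [3.141, -0.0, 1.457]
force: [-0.1, 0.2, 0.8]
grip_width: 0.0002
finger_force: 0.0
```

Nothing was gripped, so I'll look.

```bash
python3 - <<'E'
from h import *
f=grab_frame("wrist"); g=grab_frame("scene")
cv2.imwrite("pics/w2.png",np.hstack([cv2.resize(f["pixels"],(400,300)),cv2.resize(g["pixels"][170:320,260:420],(320,300))])[:,:,::-1])
for n,F in(("w",f),("s",g)):
  P=cloud(F).reshape(-1,3);P=P[np.isfinite(P).all(1)]
  Q=P[(abs(P[:,0]-.54)<.15)&(abs(P[:,1]-.24)<.13)]
  for a,b in((.05,.07),(.1,.112)):
    S=Q[(Q[:,2]>a)&(Q[:,2]<b)]; print(n,a,len(S),S.min(0),S.max(0))
E
```

```text
w 0.05 349 [0.50620912 0.25399871 0.05003064] [0.52407489 0.25796119 0.06991144]
w 0.1 795 [0.50547162 0.24679986 0.10000559] [0.52409706 0.25831993 0.10865732]
s 0.05 49 [0.50731544 0.23520769 0.05080635] [0.52798176 0.25974495 0.06957877]
s 0.1 26 [0.50889728 0.23469265 0.1004601 ] [0.52880549 0.2592961  0.11055397]
```

View pics/w2.png

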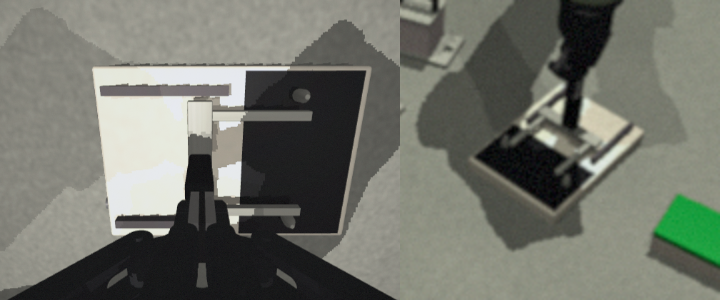

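```bash
python3 - <<'E'
from h import *
s=bot.observe(); print(s["grip_width"],s["finger_force"],s["position"],s["force"])
f=grab_frame("wrist"); W=cloud(f); d=f["depth"]
print((-f["R"].T@f["t"]).round(3))
for r in range(190,420,15): print(r,[ (c,*W[r,c].round(3)) for c in (265,275,284,293,303)])
im=f["pixels"][180:420,180:390]; cv2.imwrite("pics/w3.png",cv2.resize(im,None,fx=2.5,fy=2.5)[:,:,::-1])
E
```

```text
0.00013214267463447756 0.0 [0.51503983 0.24385783 0.08997275] [ 0.33752799 -0.24668171 -0.39387904]
[0.524 0.319 0.252]
190 [(265, np.float64(0.509), np.float64(0.273), np.float64(0.047)), (275, np.float64(0.514), np.float64(0.272), np.float64(0.046)), (284, np.float64(0.52), np.float64(0.272), np.float64(0.046)), (293, np.float64(0.525), np.float64(0.271), np.float64(0.046)), (303, np.float64(0.531), np.float64(0.265), np.float64(0.023))]
205 [(265, np.float64(0.507), np.float64(0.264), np.float64(0.045)), (275, np.float64(0.513), np.float64(0.264), np.float64(0.047)), (284, np.float64(0.518), np.float64(0.263), np.float64(0.045)), (293, np.float64(0.524), np.float64(0.262), np.float64(0.046)), (303, np.float64(0.53), np.float64(0.255), np.float64(0.023))]
220 [(265, np.float64(0.507), np.float64(0.257), np.float64(0.053)), (275, np.float64(nan), np.float64(nan), np.float64(nan)), (284, np.float64(0.518), np.float64(0.257), np.float64(0.056)), (293, np.float64(0.523), np.float64(0.256), np.float64(0.056)), (303, np.float64(0.529), np.float64(0.245), np.float64(0.024))]
235 [(265, np
[... 3479 characters left out ...]
float64(0.522), np.float64(0.257), np.float64(0.184))]
400 [(265, np.float64(0.512), np.float64(0.253), np.float64(0.183)), (275, np.float64(0.491), np.float64(0.08), np.float64(-0.0)), (284, np.float64(0.498), np.float64(0.079), np.float64(-0.0)), (293, np.float64(0.518), np.float64(0.236), np.float64(0.166)), (303, np.float64(0.521), np.float64(0.252), np.float64(0.183))]
415 [(265, np.float64(0.513), np.float64(0.255), np.float64(0.19)), (275, np.float64(0.515), np.float64(0.255), np.float64(0.189)), (284, np.float64(0.517), np.float64(0.255), np.float64(0.189)), (293, np.float64(0.519), np.float64(0.254), np.float64(0.189)), (303, np.float64(0.521), np.float64(0.253), np.float64(0.189))]
```

View pics/w3.png

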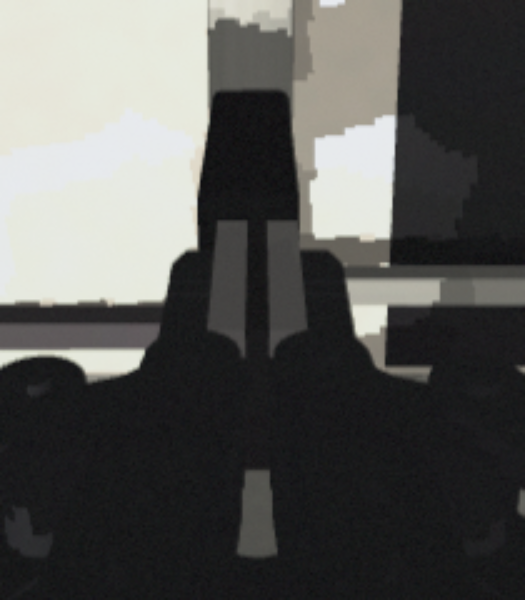

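```bash
python3 - <<'E'
from h import *
W=np.load("w1.npz")["W"]
for cs in (slice(100,180),slice(385,470)):
  Q=W[270:420,cs].reshape(-1,3); Q=Q[Q[:,2]>.15]; print(Q.min(0).round(3),Q.max(0).round(3))
f=grab_frame("wrist");W=cloud(f)
g=grab_frame("scene");S=cloud(g)
def proj(F,X):
  c=F["camera_matrix"]@(F["R"]@np.array(X)+F["t"]); return (c[:2]/c[2]).round(1)
for z in(.076,.09,.107,.12): print(z,proj(f,(.515,.2555,z)),proj(f,(.515,.2439,z)),proj(g,(.515,.2439,z)))
for c in (262,270,278,284,290,298): print(c,[(r,round(float(W[r,c,1]),4),round(float(W[r,c,2]),4)) for r in range(262,282,2)])
for r in range(200,240,3): print(r,[(c,*S[r,c].round(3).tolist()) for c in (340,344,348)])
E
```

```text
[0.458 0.222 0.291] [0.496 0.251 0.366]
[0.535 0.212 0.291] [0.571 0.245 0.366]
0.076 [279.1 234.8] [281.6 255.6] [345.4 224.4]
0.09 [278.8 244.8] [281.6 267. ] [345.9 221. ]
0.107 [278.4 259.3] [281.5 283.4] [346.5 216.8]
0.12 [278.1 272.5] [281.4 298.3] [347.  213.6]
262 [(262, 0.2547, 0.1063), (264, 0.254, 0.1067), (266, 0.2532, 0.1072), (268, 0.2523, 0.1073), (270, 0.2512, 0.1068), (272, 0.25, 0.1064), (274, 0.2493, 0.1068), (276, 0.2486, 0.1073), (278, 0.2474, 0.1068), (280, 0.2519, 0.1179)]
270 [(262, 0.2546, 0.1068), (264, 0.2539, 0.1074), (266, 0.2527, 0.1069), (268, 0.2551, 0.1141), (270, 0.2551, 0.116), (272, 0.2547, 0.117), (274, 0.2552, 0.1199), (276, 0.2554, 0.1221), (278, 0.2549, 0.123), (280, 0.255, 0.1248)]
278 [(262, 0.254, 0.1064), (264, 0.2539, 0.1084), (266, 0.2523, 0.1068), (268, 0.2547, 0.1141), (270, 0.2551, 0.1169), (272, 0.2549, 0.1183), (274, 0.2548, 0.1199), (276, 0.2547, 0.1214), (278, 0.2546, 0.123), (280, 0.2544, 0.1243)]
284 [(262, 0.254, 0.107), (264, 0.2526, 0.106), (266, 0.2518, 0.1064), (268, 0.2548, 0.115), (270, 0.2542, 0.1154), (272, 0.2542, 0.11
[... 1087 characters left out ...]
340, 0.456, 0.196, 0.031), (344, 0.521, 0.239, 0.104), (348, 0.521, 0.252, 0.111)]
221 [(340, 0.459, 0.199, 0.022), (344, 0.524, 0.242, 0.096), (348, 0.526, 0.255, 0.105)]
224 [(340, 0.473, 0.207, 0.024), (344, 0.527, 0.245, 0.087), (348, 0.527, 0.258, 0.095)]
227 [(340, 0.503, 0.222, 0.043), (344, 0.525, 0.245, 0.073), (348, 0.524, 0.258, 0.079)]
230 [(340, 0.513, 0.228, 0.041), (344, 0.524, 0.246, 0.06), (348, 0.52, 0.257, 0.064)]
233 [(340, 0.524, 0.235, 0.041), (344, 0.525, 0.248, 0.049), (348, 0.513, 0.256, 0.045)]
236 [(340, 0.52, 0.234, 0.024), (344, 0.528, 0.251, 0.041), (348, 0.528, 0.264, 0.048)]
239 [(340, 0.53, 0.24, 0.023), (344, 0.523, 0.251, 0.023), (348, 0.525, 0.264, 0.034)]
```

The fingertips measure about 37 mm shorter than the stated TCP implies: tips at z≈0.113 with TCP z=0.090, and likewise when open. So the jaws shut just above the handle. I'll correct with TCP z lowered by 35 mm and check by contact.

Call:
play_rows(
  plan=[
    [[0.08,0,0],[0,0,0],-0.2],
    [[0,0,0],[0,0,0],-0.2],
    [[0,0,0],[0,0,0],-0.2],
    [[0,0,0.7],[0,0,0],-0.2],
    [[0,0,0.7],[0,0,0],-0.2],
    [[0,0,0],[0,0,0],1],
    [[0,0,0],[0,0,0],1],
    [[0,0,0],[0,0,0],1],
    [[0,0,0],[0,0,0],1],
  ],
  newtons=50,
)

```text
clock: 8.72
position: [0.5151, 0.2459, 0.0548]
tool_rot: [-3.141, -0.0, 1.457]
force: [-0.0, 1.9, -11.4]
grip_width: 0.0174
finger_force: 49.3
```

Call:
play_rows(
  plan=[
    [[0,-0.4,0],[0,0,0],1],
    [[0,-0.4,0],[0,0,0],1],
    [[0,-0.4,0],[0,0,0],1],
    [[0,-0.4,0],[0,0,0],1],
    [[0,-0.4,0],[0,0,0],1],
    [[0,-0.4,0],[0,0,0],1],
    [[0,-0.26,0],[0,0,0],1],
    [[0,0,0],[0,0,0],1],
    [[0,0,0],[0,0,0],1],
  ],
)

```text
clock: 9.85
position: [0.4533, 0.253, 0.055]
tool_rot: [3.136, -0.002, 1.455]
force: [36.5, 2.5, -40.1]
grip_width: 0.0172
finger_force: 53.8
```

Call:
play_rows(
  plan=[
    [[0,0.08,0],[0,0,0],1],
    [[0,0,0],[0,0,0],-0.2],
    [[0,0,0],[0,0,0],-0.2],
    [[0,0,0],[0,0,0],-0.2],
    [[0,0,-1],[0,0,0],-0.2],
    [[0,0,-1],[0,0,0],-0.2],
    [[0,0,-1],[0,0,0],-0.2],
    [[0,0,-1],[0,0,0],-0.2],
    [[0,0,-1],[0,0,0],-0.2],
    [[0,0,-1],[0,0,0],-0.2],
    [[0,0,-1],[0,0,0],-0.2],
  ],
)

```text
clock: 11.22
position: [0.4509, 0.2531, 0.2309]
tool_rot: [3.141, 0.0, 1.457]
force: [0.9, -0.4, 0.1]
grip_width: 0.0513
finger_force: 0.0
```

```bash
python3 - <<'E'
from h import *
s=bot.observe(); print(s["clock"],s["position"].round(4),s["tool_rot"].round(3),s["force"])
for n in("wrist","top"):
  f=grab_frame(n);W=cloud(f)
  if n=="wrist": np.savez("w4.npz",W=W,p=f["pixels"])
  P=W.reshape(-1,3);P=P[np.isfinite(P).all(1)]
  Q=P[(abs(P[:,0]-.54)<.15)&(abs(P[:,1]-.24)<.13)&(P[:,2]<.13)]
  for a,b in((.016,.06),(.0165,.0275),(.100,.112)):
    S=Q[(Q[:,2]>a)&(Q[:,2]<b)]; print(n,a,len(S),S.mean(0).round(4) if len(S) else 0,cv2.minAreaRect(S[:,:2].astype(np.float32)) if len(S)>3 else 0)
  # pegs
  for sy in(-.058,.058):
    c=np.array([.596,.2358])+sy*np.array([.111,.994]);S=Q[(np.hypot(Q[:,0]-c[0],Q[:,1]-c[1])<.013)&(Q[:,2]>.031)&(Q[:,2]<.048)]; print("peg",c,S.mean(0).round(4),S.min(0).round(4),S.max(0).round(4),len(S))
  if n=="top":
    for xy in((.57,-.3),(.634,-.075),(.453,-.085)): print(n,xy,*handle(W,xy))
E
```

```text
11.225 [0.4509 0.2531 0.2309] [3.141 0.    1.457] [ 0.93122299 -0.4288461   0.14588865]
wrist 0.016 34817 [0.5425 0.2492 0.0265] ((0.5389528870582581, 0.24325722455978394), (0.16326366364955902, 0.23801551759243011), 83.43666076660156)
wrist 0.0165 29737 [0.5518 0.2484 0.0241] ((0.5389528870582581, 0.24325722455978394), (0.16326366364955902, 0.23801551759243011), 83.43666076660156)
wrist 0.1 652 [0.4537 0.2531 0.1066] ((0.4537011981010437, 0.25241339206695557), (0.023914767429232597, 0.017278671264648438), 83.75154876708984)
peg [0.589562 0.178148] [0.5897 0.1804 0.0386] [0.5857 0.175  0.0312] [0.5966 0.1841 0.0451] 105
peg [0.602438 0.293452] [0.6021 0.2941 0.0388] [0.5985 0.2885 0.0311] [0.6092 0.2988 0.0458] 128
top 0.016 2558 [0.5549 0.2286 0.0257] ((0.538132905960083, 0.24237501621246338), (0.16488850116729736, 0.23751552402973175), 83.3442611694336)
top 0.0165 1947 [0.5617 0.2299 0.0233] ((0.5377561450004578, 0.24241900444030762), (0.16488850116729736, 0.23675692081451416), 83.3442611694336)
top 0.1 0 0 0
peg [0.589562 0.178148] [0.5887 0.1765 0.0385] [0.5847 0.1695 0.0318] [0.5955 0.1826 0.048 ] 9
peg [0.602438 0.293452] [0.6008 0.2915 0.0383] [0.5927 0.2866 0.0319] [0.606  0.2958 0.0423] 11
top (0.57, -0.3) [ 0.5739 -0.3129] [ 0.5743 -0.3131] [0.07  0.013] 77.8 89
top (0.634, -0.075) [ 0.6385 -0.08  ] [ 0.6389 -0.0799] [0.068 0.011] 89.5 88
top (0.453, -0.085) [ 0.4527 -0.0927] [ 0.4527 -0.0927] [0.012 0.072] 103.2 85
```

Call:
play_rows(
  plan=[
    [[-0.98,0.117,0],[0,0,0],-0.2],
    [[-0.98,0.117,0],[0,0,0],-0.2],
    [[-0.98,0.117,0],[0,0,0],-0.2],
    [[-0.98,0.117,0],[0,0,0],-0.2],
    [[-0.98,0.117,0],[0,0,0],-0.2],
    [[-0.98,0.117,0],[0,0,0],-0.2],
    [[-0.98,0.117,0],[0,0,0],-0.2],
    [[-0.98,0.117,0],[0,0,0],-0.2],
    [[-0.98,0.117,0],[0,0,0],-0.2],
    [[-0.98,0.117,0],[0,0,0],-0.2],
    [[-0.98,0.117,0],[0,0,0],-0.2],
    [[-0.98,0.117,0],[0,0,0],-0.2],
    [[-0.98,0.117,0],[0,0,0],-0.2],
    [[-0.98,0.117,0],[0,0,0],-0.2],
    [[0,0,0],[0,0,-0.763],-0.2],
    [[0,0,0],[0,0,-0.763],-0.2],
    [[0,0,0],[0,0,-0.763],-0.2],
    [[0,0,0],[0,0,0],-0.2],
  ],
)

```text
clock: 13.58
position: [0.4526, -0.0923, 0.2295]
tool_rot: [-3.141, -0.0, 1.8]
force: [0.8, -0.2, 0.5]
grip_width: 0.0511
finger_force: 0.0
```

```bash
cat >> h.py <<'E'
def go(xy,s=None):
    s=s or bot.observe(); p=s["position"]; y=s["tool_rot"][2]; d=np.array(xy)-p[:2]
    return ((d@[np.cos(y),np.sin(y)])/.025).round(2),((d@[np.sin(y),-np.cos(y)])/.025).round(2)
E
python3 - <<'E'
from h import *
s=bot.observe(); print(s["clock"],s["position"].round(4),s["tool_rot"].round(3),s["force"])
W=cloud(grab_frame("wrist"))
for xy in((.453,-.092),(.639,-.08)):
  r=handle(W,xy,z0=.115); print(*r); print(go(r[1],s))
E
```

```text
13.575 [ 0.4526 -0.0923  0.2295] [-3.141 -0.     1.8  ] [ 0.77594556 -0.18786031  0.47888621]
[ 0.4539 -0.0904] [ 0.4545 -0.0923] [0.012 0.071] 102.9 1396
(np.float64(-0.02), np.float64(0.07))
[ 0.6392 -0.0786] [ 0.6407 -0.0801] [0.071 0.013] 88.1 1642
(np.float64(-1.23), np.float64(7.44))
```

Call:
play_rows(
  plan=[
    [[0,0.06,0.9],[0,0,0],-0.2],
    [[0,0,0.9],[0,0,0],-0.2],
    [[0,0,0.9],[0,0,0],-0.2],
    [[0,0,0.9],[0,0,0],-0.2],
    [[0,0,0.9],[0,0,0],-0.2],
    [[0,0,0.9],[0,0,0],-0.2],
    [[0,0,0.9],[0,0,0],-0.2],
    [[0,0,0],[0,0,0],1],
    [[0,0,0],[0,0,0],1],
    [[0,0,0],[0,0,0],1],
    [[0,0,0],[0,0,0],1],
    [[0,0,-0.4],[0,0,0],1],
    [[0,0,-0.6],[0,0,0],1],
    [[0,0,0],[0,0,0],1],
    [[0,0,0],[0,0,0],1],
    [[0,0,0],[0,0,0],1],
  ],
  newtons=50,
)

```text
clock: 15.62
position: [0.4541, -0.0919, 0.0971]
tool_rot: [-3.141, -0.0, 1.8]
force: [0.1, 0.1, -7.3]
grip_width: 0.0109
finger_force: 49.4
```

```bash
python3 - <<'E'
from h import *
for i in range(4):
  s=bot.observe(); print(s["clock"],s["position"].round(4),s["grip_width"],s["force"].round(2)); grab_frame("top")
E
```

```text
15.625 [ 0.4541 -0.0919  0.0971] 0.01088452601633913 [ 0.08  0.1  -7.31]
15.675 [ 0.4541 -0.0919  0.097 ] 0.011128239554782903 [-0.12 -0.58 -6.28]
15.725 [ 0.4542 -0.0919  0.0971] 0.011282776496010179 [ 0.71 -0.28 -7.15]
15.775 [ 0.4542 -0.0919  0.0971] 0.011187673743464053 [-0.03 -0.96 -8.1 ]
```

It reads about 7.2 N, so this is the full canister (an empty one would read about 3.2 N). I'll carry it over the seat.

Call:
play_rows(
  plan=[
    [[0,0,-1],[0,0,0],1],
    [[0,0,-1],[0,0,0.763],1],
    [[0,0,-1],[0,0,0.763],1],
    [[0,0,-1],[0,0,0.764],1],
    [[0.913,0.276,0],[0,0,0],1],
    [[0.913,0.276,0],[0,0,0],1],
    [[0.913,0.276,0],[0,0,0],1],
    [[0.913,0.276,0],[0,0,0],1],
    [[0.913,0.276,0],[0,0,0],1],
    [[0.913,0.276,0],[0,0,0],1],
    [[0.913,0.276,0],[0,0,0],1],
    [[0.913,0.276,0],[0,0,0],1],
    [[0.913,0.276,0],[0,0,0],1],
    [[0.913,0.276,0],[0,0,0],1],
    [[0.913,0.276,0],[0,0,0],1],
    [[0.913,0.276,0],[0,0,0],1],
    [[0.913,0.276,0],[0,0,0],1],
    [[0.913,0.276,0],[0,0,0],1],
    [[0.913,0.276,0],[0,0,0],1],
    [[0,0,0],[0,0,0],1],
  ],
  newtons=70,
)

```text
clock: 18.32
position: [0.5958, 0.2384, 0.1966]
tool_rot: [-3.14, -0.001, 1.459]
force: [-1.3, -0.1, -6.9]
grip_width: 0.0108
finger_force: 72.4
```

```bash
python3 - <<'E'
from h import *
s=bot.observe(); print(s["clock"],s["position"].round(4),s["tool_rot"].round(3),s["force"].round(2),go((.596,.2362),s))
f=grab_frame("wrist");W=cloud(f);np.savez("w5.npz",W=W); cv2.imwrite("pics/w5.png",f["pixels"][:,:,::-1])
P=W.reshape(-1,3);P=P[np.isfinite(P).all(1)]
y=s["tool_rot"][2];ex=np.array([np.cos(y),np.sin(y)]);ey=np.array([np.sin(y),-np.cos(y)])
D=P[:,:2]-s["position"][:2]; u=D@ex; v=D@ey   # u along canister y, v along canister x
for a,b in((.1,.125),(.19,.21),(.2,.216),(.225,.26)):
  m=(abs(u)<.09)&(abs(v)<.06)&(P[:,2]>a)&(P[:,2]<b)
  if m.sum(): print(a,b,m.sum(),"u",np.percentile(u[m],[1,50,99]).round(4),"v",np.percentile(v[m],[1,50,99]).round(4),"z",np.median(P[m,2]).round(4))
E
```

```text
18.325 [0.5958 0.2384 0.1966] [-3.140e+00 -1.000e-03  1.459e+00] [-1.27 -0.12 -6.93] (np.float64(-0.09), np.float64(0.02))
0.1 0.125 12 u [0.0504 0.0586 0.0644] v [-0.0077 -0.0076  0.0074] z 0.1243
0.19 0.21 14043 u [-0.0244  0.0167  0.0373] v [-0.0369 -0.0024  0.0374] z 0.2075
0.2 0.216 14092 u [-0.0244  0.0168  0.0373] v [-0.0369 -0.0013  0.0374] z 0.2075
0.225 0.26 9566 u [-0.0324  0.0081  0.0352] v [-0.0183  0.0003  0.0192] z 0.2453
```

View pics/w5.png

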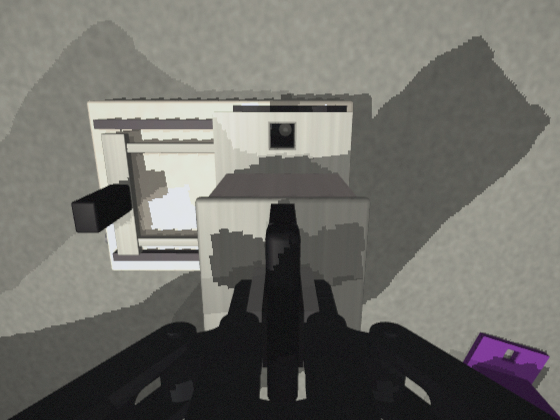

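The wrist picture shows the canister held square. Its far foot hole is at (282,135), and the peg top shows through it at (286,131). I'll check the peg and hole positions in depth.

```bash
python3 - <<'E'
from h import *
W=np.load("w5.npz")["W"]; s=bot.observe(); print(s["clock"],s["position"].round(4))
y=1.4575;ex=np.array([np.cos(y),np.sin(y)]);ey=np.array([np.sin(y),-np.cos(y)])
B=W[115:155,262:302]; p0=np.array([.5958,.2384])
def uv(Q): D=Q[:,:2]-p0; return D@ex,D@ey
pl=B[(abs(B[...,2]-.131)<.006)]; 
lo=B[...,2]<.06; ys,xs=np.where(lo); print("hole px",xs.min()+262,xs.max()+262,ys.min()+115,ys.max()+115, "foot z",np.median(pl[:,2]))
# hole centre by rays at foot-top height: use neighbours
K=grab_frame("wrist"); C=-K["R"].T@K["t"]
def ray(px,z): 
  d=K["R"].T@np.linalg.inv(K["camera_matrix"])@np.array([px[0],px[1],1.]); return C+d*(z-C[2])/d[2]
zt=np.median(pl[:,2]); h=ray(((xs.min()+xs.max())/2+262,(ys.min()+ys.max())/2+115),zt); print("hole uv",uv(h[None]))
pg=B[(B[...,2]>.036)&(B[...,2]<.05)]; u,v=uv(pg); print("peg",len(pg),u.min(),u.max(),u.mean(),v.min(),v.max(),v.mean(),pg[:,2].max())
E
```

```text
18.375 [0.5957 0.237  0.1966]
hole px 270 297 116 146 foot z 0.13149159335548274
hole uv (array([0.05858246]), array([0.0008503]))
peg 125 0.05030733981554467 0.06036648174003562 0.05580117019848328 -0.0030125195239021478 0.007310803040330514 0.002139807446050095 0.045347767937484414
```

Call:
play_rows(
  plan=[
    [[-0.04,0.04,0.5],[0,0,0],1],
    [[0,0,0.8],[0,0,0],1],
    [[0,0,0.8],[0,0,0],1],
    [[0,0,0.6],[0,0,0],1],
    [[0,0,0.3],[0,0,0],1],
    [[0,0,0.2],[0,0,0],1],
    [[0,0,0.2],[0,0,0],1],
    [[0,0,0],[0,0,0],1],
  ],
)

```text
clock: 19.42
position: [0.597, 0.2353, 0.1123]
tool_rot: [3.142, 0.0, 1.457]
force: [0.0, -0.1, -7.7]
grip_width: 0.0103
finger_force: 72.4
```

Call:
play_rows(
  plan=[
    [[0,0,0.2],[0,0,0],1],
    [[0,0,0.2],[0,0,0],1],
    [[0,0,0.15],[0,0,0],1],
    [[0,0,0.1],[0,0,0],1],
    [[0,0,0],[0,0,0],1],
  ],
)

```text
clock: 20.05
position: [0.597, 0.2353, 0.0972]
tool_rot: [3.141, 0.0, 1.457]
force: [-7.5, -3.9, 12.7]
grip_width: 0.011
finger_force: 75.3
```

Call:
play_rows(
  plan=[
    [[0,0,0],[0,0,0],-0.2],
    [[0,0,0],[0,0,0],-0.2],
    [[0,0,0],[0,0,0],-0.2],
    [[0,0,0],[0,0,0],-0.2],
    [[0,0,-0.5],[0,0,0],-0.2],
    [[0,0,-0.8],[0,0,0],-0.2],
    [[0,0,-1],[0,0,0],-0.2],
    [[0,0,-1],[0,0,0],-0.2],
    [[0,-0.9,-0.5],[0,0,0],-0.2],
    [[0,-1,0],[0,0,0],-0.2],
    [[0,-1,0],[0,0,0],-0.2],
    [[0,-1,0],[0,0,0],-0.2],
    [[0,-1,0],[0,0,0],-0.2],
    [[0,-0.9,0],[0,0,0],-0.2],
    [[0,0,0],[0,0,0],-0.2],
    [[0,0,0],[0,0,0],-0.2],
  ],
)

```text
clock: 22.05
position: [0.4538, 0.2519, 0.192]
tool_rot: [3.14, -0.001, 1.456]
force: [1.1, 0.8, 0.6]
grip_width: 0.0509
finger_force: 0.0
```

```bash
python3 - <<'E'
from h import *
s=bot.observe(); print(s["clock"],s["position"].round(4),s["tool_rot"].round(3))
f=grab_frame("wrist");W=cloud(f); P=W.reshape(-1,3);P=P[np.isfinite(P).all(1)]
Q=P[(np.hypot(P[:,0]-.4525,P[:,1]-.2525)<.025)&(P[:,2]>.1)&(P[:,2]<.112)]; r=cv2.minAreaRect(Q[:,:2].astype(np.float32)); print("fork",r,go(r[0],s))
print("canister",*handle(W,(.596,.236),z0=.135,z1=.155))
D=P[:,:2]-[.596,.2362];y=1.457;u=D@[np.cos(y),np.sin(y)];v=D@[np.sin(y),-np.cos(y)]
m=(abs(u)<.05)&(abs(v)<.05)&(abs(P[:,2]-.108)<.01);print("lid",np.percentile(u[m],[.5,99.5]),np.percentile(v[m],[.5,99.5]),np.median(P[m,2]))
E
```

```text
22.05 [0.4538 0.2519 0.192 ] [ 3.140e+00 -1.000e-03  1.456e+00]
fork ((0.45362141728401184, 0.25206390023231506), (0.024718619883060455, 0.017956918105483055), 83.69857788085938) (np.float64(0.01), np.float64(-0.01))
canister [0.5947 0.238 ] [0.5963 0.2353] [0.072 0.013] 83.3 3160
lid [-0.03767819  0.03686216] [-0.03703264  0.03823937] 0.10794948326506779
```

Call:
play_rows(
  plan=[
    [[0,0,0.92],[0,0,0],-0.2],
    [[0,0,0.92],[0,0,0],-0.2],
    [[0,0,0.91],[0,0,0],-0.2],
    [[0,0,0.91],[0,0,0],-0.2],
    [[0,0,0.91],[0,0,0],-0.2],
    [[0,0,0.91],[0,0,0],-0.2],
    [[0,0,0],[0,0,0],1],
    [[0,0,0],[0,0,0],1],
    [[0,0,0],[0,0,0],1],
    [[0,0,0],[0,0,0],1],
    [[0,0.4,0],[0,0,0],1],
    [[0,0.4,0],[0,0,0],1],
    [[0,0.4,0],[0,0,0],1],
    [[0,0.4,0],[0,0,0],1],
    [[0,0.4,0],[0,0,0],1],
    [[0,0.4,0],[0,0,0],1],
    [[0,0.2,0],[0,0,0],1],
    [[0,0,0],[0,0,0],1],
  ],
  newtons=50,
)

```text
clock: 24.35
position: [0.5179, 0.2447, 0.0548]
tool_rot: [3.141, -0.0, 1.457]
force: [-1.5, -0.7, 6.1]
grip_width: 0.0175
finger_force: 51.6
```

Call:
play_rows(
  plan=[
    [[0,0.08,0],[0,0,0],1],
    [[0,0.05,0],[0,0,0],1],
    [[0,0,0],[0,0,0],1],
  ],
)

```text
clock: 24.72
position: [0.5179, 0.2446, 0.0548]
tool_rot: [-3.138, 0.001, 1.458]
force: [-25.6, -2.1, 23.8]
grip_width: 0.0172
finger_force: 53.9
```

At the stop (−25 N, no further travel). I'll release, rise clear and check.

Call:
play_rows(
  plan=[
    [[0,-0.08,0],[0,0,0],1],
    [[0,0,0],[0,0,0],-0.3],
    [[0,0,0],[0,0,0],-0.3],
    [[0,0,0],[0,0,0],-0.3],
    [[0,0,0],[0,0,0],-0.3],
    [[0,0,-0.5],[0,0,0],-0.3],
    [[0,0,-1],[0,0,0],-0.3],
    [[0,0,-1],[0,0,0],-0.3],
    [[0,0,-1],[0,0,0],-0.3],
    [[0,0,-1],[0,0,0],-0.3],
    [[0,0,-1],[0,0,0],-0.3],
    [[0,0,-1],[0,0,0],-0.3],
    [[0,0,0],[0,0,0],-0.3],
    [[0,0,0],[0,0,0],-0.3],
  ],
)

```text
clock: 26.48
position: [0.5187, 0.2441, 0.2166]
tool_rot: [3.141, 0.0, 1.457]
force: [-0.6, 0.3, -0.2]
grip_width: 0.0556
finger_force: 0.0
```

```bash
python3 - <<'E'
from h import *
s=bot.observe(); print(s["clock"],s["position"].round(4),s["force"].round(2))
f=grab_frame("wrist");W=cloud(f); cv2.imwrite("pics/w6.png",f["pixels"][:,:,::-1]); P=W.reshape(-1,3);P=P[np.isfinite(P).all(1)]
Q=P[(np.hypot(P[:,0]-.5165,P[:,1]-.2445)<.018)&(P[:,2]>.1)&(P[:,2]<.112)]; print("fork",cv2.minAreaRect(Q[:,:2].astype(np.float32)))
print("canister",*handle(W,(.596,.236),z0=.135,z1=.155))
D=P[:,:2]-[.596,.2362];y=1.457;u=D@[np.cos(y),np.sin(y)];v=D@[np.sin(y),-np.cos(y)]
m=(abs(u)<.05)&(abs(v)<.05)&(abs(P[:,2]-.108)<.01);print("lid z",np.median(P[m,2]))
E
```

```text
26.475 [0.5187 0.2441 0.2166] [-0.55  0.3  -0.16]
fork ((0.517930269241333, 0.24480833113193512), (0.024222062900662422, 0.017246389761567116), 83.75032806396484)
canister [0.5968 0.2376] [0.5978 0.235 ] [0.072 0.013] 83.4 2145
lid z 0.10797402839596898
```

View pics/w6.png

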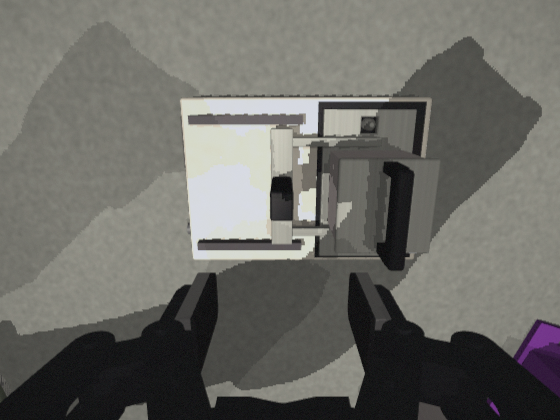

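The picture shows the canister seated on the pegs, with the peg showing in the hole at (369,124). The fork tines lie over its foot at about (340,140) and (310,230), and the gripper is clear. Handing in.

```bash
python3 -c "
from workcell import bot
print(bot.job_done())"
```

```text
the job is handed in; nothing more can be done
None
```

The full canister (about 7.2 N when lifted, the only one weighed) is seated on both pegs with the fork pushed in to its stop, nothing else was touched, and the job was handed in with no verdict returned.

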